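# Fit the clean spore filter in the fan-filter unit

### The arm

A 6-joint arm with a two-finger parallel gripper is mounted at the origin on the work surface. World frame = base frame: x ahead of the robot, y to its left, z up, the work surface at z = 0. Lengths are in mm, angles in rad, forces in N, time in s.
With the tool pointing down it reaches from about 300 to 775 mm from the base axis. Payload 14.6 kg.
Tool frame: the origin (TCP) lies at the very end of the fingers, on their centre line; the grasp point (between the pads) lies 19 mm behind it; z points along the fingers, y is the line along which they close (so a half turn about z gives the same grasp; the last joint's range is limited). The gripper opens to 94 mm and grips with 3 to 60 N. Pads are 16 mm wide; open, the fingers measure 119 mm over their backs; the gripper's body (75 mm by 177 mm) begins 78 mm behind the grasp point.
Start: joints at [1.237, 0.3, 1.521, -0, 1.321, -0.067], TCP at [145.003, 530.531, 205.446] pointing down, gripper open.
Joint ranges: [-3.03, 3.03], [-0.79, 2.21], [0.23, 2.52], [-1.04, 4.18], [0, 3.07], [-2.55, 2.55]. Speed limits (rad/s): [2.22, 2.22, 2.57, 3.14, 3.14, 3.14].

### API

Orientations are given as [roll, pitch, yaw] about the fixed x, y, z axes, in that order (R = Rz(yaw) Ry(pitch) Rx(roll)).
In Python, from cell import manip, camera, get_calibration gives the robot as it stands.
- The arm moves only by the tool arm_command, never from a script. Its argument "targets" is a list of rows, each an object of numbers: "hand": the opening, from -1 (shut) to 1 (fully open), so that 0 is half open; "x", "y", "z": the shift along the tool's x, y, z in m; "yaw": the turn about the tool's z in rad. In form: [{"hand": .., "x": .., "y": .., "z": .., "yaw": ..}, ...]. A call has 1 to 10 rows; each row shifts and turns the commanded pose from where the row before left it, along the tool's axes as they then stand; what a row does not reach is not made up. A row lasts 1/10 s, in which the tool goes at most 50 mm and 8.59 degrees, less where a joint would pass 70% of its speed; a pose out of reach is approached as far as the arm can. A call is refused whole if a number of a shift passes 0.05 or a number of a turn 0.15, either way. A call with a gripper value outside its range is refused whole. The fingers move at their own pace and stop on an object; "newtons" is the grip in N (left out, the last holds). Time passes only in rows, so rows that do not move let the fingers close. It gives the time, the measured TCP pose, the force, the opening and the grip force at its end, in the units of the state.
- manip.read_state(): the state, without advancing time (a new reading comes with each control period).
- camera(name): name is "side" or "top" or "wrist"; returns the picture (400x640x3 uint8, red, green, blue); there is no depth.
- get_calibration(name): a dict with "K" (3x3 intrinsics, pixels), "cam_to_world" (4x4, takes a point from camera to world coordinates). Camera axes: x right, y up, looking along -z (the intrinsics and any distortion apply to the point x, -y, -z); pixel columns grow to the right and rows downward; lengths in mm; the calibration is good to about 2 mm. A picture is of the moment at which its call begins: read the wrist's pose just before it. get_calibration takes no time and is no camera call; for the wrist camera it gives the pose at the moment of the call.
- manip.sign_off(): hands the job in; it is judged then, once.
The state is a dict: "clock": time; "joints": joint angles; "qd": joint speeds; "effort": joint torques, N m; "eef_pos": TCP position; "eef_rot": TCP orientation; "wrist_force": force on the tool from outside, world axes, zero at the start; "moment": the same for the moment, N m; "finger_gap": finger opening in mm; "finger_force": force on a finger pad.
Only numpy, scipy, OpenCV 4.12 (cv2) and the standard library are available. Lean on these libraries where they do the work, as an engineer would, in place of code of your own. Each camera call takes 0.05 s, during which the arm holds its last target. There are 200 camera calls.

### The job

The fan-filter unit needs its clean spore filter: turn the red wing knob a quarter turn to release the cam latch, lift the blue access cover until it stands upright, then push the clean yellow-framed filter along the loading tray into its slot until it is fully home against the stop. Leave the cover open with the knob turned so that the seal can be inspected, and do not disturb the spent filter, the mushroom block, the punnet or the mist bottle.

Things in the scene. Friction and masses are not known exactly. Their poses are not given: they have to be found in the camera images.
- ffu: White bench-top fan-filter unit, fixed, with a loading tray before its slot. Origin on the bench under the middle of the slot's mouth; x level, into the slot (push direction); y across the slot; z up. All x, y, z in mm named elsewhere are in this frame. Housing: x 0 to 230, y -100 to 100, 124 high, flat fan guard on top from x 110. Tray: x -245 to 0, y -93 to 93.
- tray_middle (a point): Middle of the loading tray's surface, at x -122, y 0, 30 mm above the bench. Side rims at y +-91, 12 mm above the tray, from the outer end as far as x -90; then lead-in guides, also 12 mm high, narrow to y +-75 at x -17. The outer end (x -245) is open at tray level.
- slot_mouth (a point): Centre of the slot's mouth, at x 0, y 0, 45 mm above the bench. Slot 146 mm wide, 30 mm high, floor level with the tray. A stop inside at x 134: a filter that is home has its centre at x 64 and its rear edge 6 mm proud of the mouth. Above the slot: a lintel (z 61 to 73) and a keeper rail (z 100 to 112, x 0 to 8) that the latch tongue hooks under.
- latch (a joint): Turn of the red wing knob about its upright axis, rad: 0 latched, wing along the unit's x; it turns clockwise seen from above (its end over the tray side moves towards +y) to a stop at 1.57, released, wing along y. Stiff, 0.12 N m (about 4 N at the wing's end), stays where left. Starts at 0 to 0.15. Below about 1.0 the tongue still holds the cover shut.
- latch_knob (a point): Middle of the knob's wing, on its axis: x 35, y 55, z 143 while the cover is shut. Axes turn with the knob, x along the wing, z its upright axis. Red wing 72 long, 14 thick, 22 tall (z 132 to 154), on a black round base 38 mm across and 8 tall on the cover's top face.
- lid (a joint): Opening of the blue access cover, rad: 0 shut, 1.57 upright, stop at 1.9 (leaning back). Stiff hinges (0.6 N m): it stays at any angle; lifting it at the handle takes about 11 N. Top plate 196 wide, reaching 119 mm from the hinge; an apron hangs 92 mm from its front edge over the slot and shuts it. Lifting, its lower edge swings out to x -45; upright, it is at x 13, z 243 (at 1.9: x 56).
- lid_hinge (a point): Middle of the cover's hinge axis, fixed on the unit at x 105, y 0, z 124; the axis runs along the unit's y and the tray-side edge of the cover goes up.
- lid_handle (a point): Middle of the bar of the black bow handle on the cover: x 10, y -45, z 160 while shut; 95 mm from the hinge along the cover and 36 mm out of its top face. Axes move with the cover (x towards the hinge, z out of its top face). Bar 12 mm round, along the unit's y, 68 mm clear between the legs, 30 mm clear below it.
- cassette_center (a point): Centre of the clean filter, half-way up: stiff panel 140 x 140 x 24 mm, 0.22 to 0.45 kg, yellow frame, white pleats, lying flat on the tray, a little askew (up to 0.12 rad, 8 mm off the middle), its near edge 45 to 85 mm before the slot. x and y along its sides (x roughly the unit's x), z up.
- spent_filter: Spent filter, 140 x 140 x 24 mm, grey frame and brown pleats, lying on the bench; origin under its centre. Leave alone.
- log_block: Brown and white sawdust block with shiitake, 110 x 130 x 100 mm, mushrooms to about 150 mm high; origin under its centre. Leave alone.
- punnet: Blue open punnet of shiitake, 120 x 170 x 55 mm; origin under its centre. Leave alone.
- mist_bottle: White spray bottle with blue head, 72 mm across, 197 mm tall; origin under its centre. Leave alone.
There are look-alikes about, which are no part of the job. What is shaped like the part that bears cassette_center but orange or turquoise is not meant.

How it is judged (in metres and radians):
On the way, in this order (a step that is already met when the one before it is completed fails the run):
1. the latch knob is turned to released (at least 77 degrees) (value of joint latch above 1.35 rad), for 0.2 s.
2. the cover stands open (at least 80 degrees) (value of joint lid above 1.4 rad), for 0.2 s.
At the end, for the whole second after the job is handed in: The latch knob is still turned to released (1.2 rad or more), the cover stands open (1.4 rad or more) and is still, and the clean filter lies in its slot, home against the stop to within 4 mm (value of joint latch above 1.2 rad and value of joint lid above 1.4 rad and x of cassette_center in the frame of ffu between 0.06 and 0.068 m and y of cassette_center in the frame of ffu between -0.006 and 0.006 m and z of cassette_center in the frame of ffu between 0.036 and 0.05 m and velocity of joint lid between -0.05 and 0.05 rad/s); the robot touches nothing.
It fails at once if the spent filter, mushroom block, punnet or mist bottle was moved by more than 25 mm (distance of any of spent_filter, log_block, punnet, mist_bottle from where it was at the start of the episode above 0.025 m).
It also fails if it takes over 72 s, if anything falls off the work surface, if the arm or the gripper's body presses on something with over 40 N, if the wrist force passes 120 N, or if a joint passes its speed limit or range.

## Working session

There is one attempt and no reset: what is moved stays moved. The work goes in short steps, Python scripts to look and compute and a tool call to move; the robot and the scene stay as the last step left them, time stands still between calls to the robot, and variables do not carry over. Pictures are saved under pics/ and viewed, at most 12 in all, crops included, and the job is handed in when it is done.

Besides the shell and the picture viewer there is one more tool, called after "Request:" as name(argument=value, ...) on one line, values as JSON. arm_command: Moves the arm, as the interface text tells. Its arguments: {"type":"object","properties":{"targets":{"type":"array"},"newtons":{"type":"number"}},"required":["targets"]}

```bash
mkdir -p pics
python3 - <<'E'
from cell import manip, camera, get_calibration
import cv2,json,numpy as np
for n in ("top","side"):
    im=camera(n); cv2.imwrite(f"pics/{n}0.png",im[:,:,::-1])
    c=get_calibration(n); print(n,np.round(c["K"],1).tolist(),np.round(c["cam_to_world"],3).tolist(), [k for k in c])
print(manip.read_state())
E
ls
```

```text
top [[368.9, 0.0, 317.8], [0.0, 368.9, 205.1], [0.0, 0.0, 1.0]] [[-0.012, 0.985, -0.17, 336.82], [-1.0, -0.012, -0.002, 34.885], [-0.004, 0.17, 0.985, 1301.401], [0.0, 0.0, 0.0, 1.0]] ['K', 'cam_to_world']
side [[393.7, 0.0, 319.8], [0.0, 393.7, 194.4], [0.0, 0.0, 1.0]] [[0.947, 0.232, -0.223, 298.046], [-0.322, 0.645, -0.694, -778.323], [-0.017, 0.728, 0.685, 907.382], [0.0, 0.0, 0.0, 1.0]] ['K', 'cam_to_world']
{'clock': 0.1, 'joints': array([ 1.23738637e+00,  3.00440665e-01,  1.52152514e+00, -1.77234831e-05,
        1.32070475e+00, -6.66121529e-02]), 'qd': array([-0.00170662, -0.00051392, -0.00205207,  0.00041928,  0.00103824,
        0.00112645]), 'effort': array([-8.79499948e-04, -5.32643759e+01, -3.53282619e+01,  7.08722323e-02,
        2.33949552e-02, -7.68922837e-05]), 'eef_pos': array([144.93894878, 530.30928844, 204.92669002]), 'eef_rot': array([-3.14051600e+00, -5.46189988e-05,  2.87479921e+00]), 'wrist_force': array([-0.83017324, -0.10387081,  0.02972794]), 'moment': array([0.02786781, 0.02868157, 0.013303  ]), 'finger_force': 0.0, 'finger_gap': 93.79120972120745}
pics
```

View pics/top0.png

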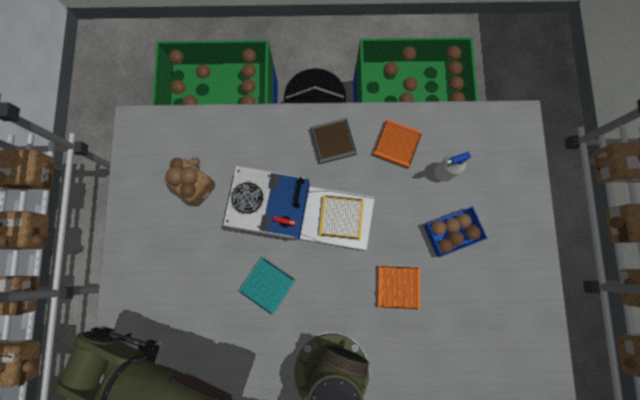

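View pics/side0.png

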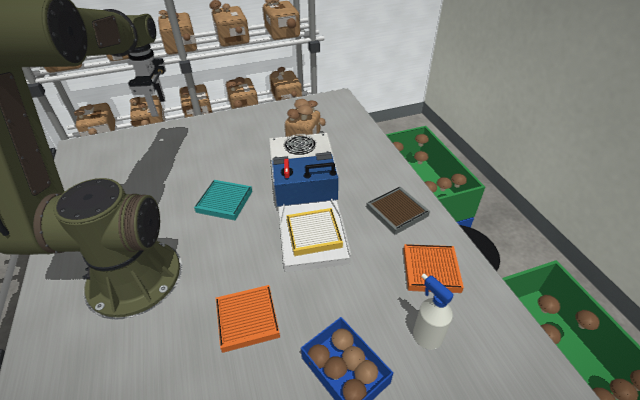

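The top view shows the unit at about (265,205), with its slot facing image-right (world -y). The red knob is at (285,221), the handle at (299,191) and the tray out to (372,225). Filter candidates are:
- yellow (341,217) on the tray
- orange (397,144) and orange (399,288)
- turquoise (266,285)
- grey and brown, spent (333,140)

The yellow-framed one on the tray fits the description. I'll measure it and confirm in a crop.

```bash
cat > h.py <<'E'
import numpy as np,cv2
from cell import manip,camera,get_calibration
def ray(cal,uv):
    K=cal["K"];T=np.array(cal["cam_to_world"])
    uv=np.atleast_2d(uv).astype(float)
    d=np.c_[(uv[:,0]-K[0][2])/K[0][0],-(uv[:,1]-K[1][2])/K[1][1],-np.ones(len(uv))]@T[:3,:3].T
    return T[:3,3],d
def plane(cal,uv,z):
    o,d=ray(cal,uv); return o+d*((z-o[2])/d[:,2])[:,None]
def proj(cal,P):
    K=cal["K"];T=np.array(cal["cam_to_world"])
    p=(np.atleast_2d(P)-T[:3,3])@T[:3,:3]
    return np.c_[K[0][2]+K[0][0]*p[:,0]/-p[:,2],K[1][2]-K[1][1]*p[:,1]/-p[:,2]]
def tri(c1,u1,c2,u2):
    o1,d1=ray(c1,u1);o2,d2=ray(c2,u2);A=np.zeros((3,3));b=np.zeros(3)
    for o,d in((o1,d1[0]),(o2,d2[0])):
        d=d/np.linalg.norm(d);M=np.eye(3)-np.outer(d,d);A+=M;b+=M@o
    return np.linalg.solve(A,b)
def mask(im,lo,hi,box):
    m=cv2.inRange(cv2.cvtColor(im,cv2.COLOR_RGB2HSV),np.array(lo),np.array(hi))
    r=np.zeros_like(m);a,b,c,d=box;r[b:d,a:c]=m[b:d,a:c];return r
def big(m):
    cs,_=cv2.findContours(m,cv2.RETR_EXTERNAL,cv2.CHAIN_APPROX_NONE);return max(cs,key=cv2.contourArea)
E
python3 - <<'E'
from h import *
ims={n:cv2.imread(f"pics/{n}0.png")[:,:,::-1].copy() for n in("top","side")}
cal={n:get_calibration(n) for n in ims}
B={"top":(215,155,385,260),"side":(255,125,365,280)}
C={"red":([0,150,80],[6,255,255]),"yel":([20,110,90],[32,255,255]),"blue":([100,120,40],[125,255,255])}
for n in ims:
    for k,(lo,hi) in C.items():
        m=mask(ims[n],lo,hi,B[n]);c=big(m);r=cv2.minAreaRect(c);mm=cv2.moments(m,True)
        print(n,k,cv2.contourArea(c),np.round((mm["m10"]/mm["m00"],mm["m01"]/mm["m00"]),1),np.round(cv2.boxPoints(r),1).tolist())
        z={"red":154,"yel":54,"blue":124}[k]
        print("   ",np.round(plane(cal[n],cv2.boxPoints(r),z)[:,:2]).tolist())
    m=mask(ims[n],[0,0,165],[180,60,255],B[n]);c=big(m);print(n,"white",np.round(cv2.approxPolyDP(c,4,True)[:,0]).tolist())
a=cv2.resize(ims["top"][155:260,215:385],None,fx=4.6,fy=4.6,interpolation=cv2.INTER_CUBIC)
cv2.imwrite("pics/crop1.png",a[:,:,::-1])
E
```

```text
top red 43.0 [283.2 220.4] [[275.0, 218.0], [289.0, 218.0], [289.0, 223.0], [275.0, 223.0]]
    [[495.0, 172.0], [495.0, 128.0], [479.0, 128.0], [479.0, 172.0]]
top yel 122.5 [339.5 218.3] [[318.6000061035156, 234.0], [322.79998779296875, 195.39999389648438], [363.6000061035156, 200.0], [359.29998779296875, 238.5]]
    [[453.0, 36.0], [585.0, 20.0], [568.0, -120.0], [436.0, -101.0]]
top blue 1683.0 [287.  204.5] [[262.5, 230.5], [273.29998779296875, 172.89999389648438], [309.20001220703125, 179.60000610351562], [298.3999938964844, 237.3000030517578]]
    [[459.0, 215.0], [649.0, 182.0], [625.0, 65.0], [436.0, 101.0]]
top white [[309, 193], [302, 238], [366, 248], [373, 199]]
side red 62.0 [286.2 167.9] [[284.0, 159.0], [289.0, 159.0], [289.0, 177.0], [284.0, 177.0]]
    [[491.0, 173.0], [505.0, 168.0], [482.0, 86.0], [469.0, 91.0]]
side yel 1844.5 [314.1 237. ] [[285.79998779296875, 215.10000610351562], [335.6000061035156, 206.10000610351562], [343.0, 246.6999969482422], [293.1000061035156, 255.8000030517578]]
    [[451.0, 34.0], [605.0, 20.0], [569.0, -136.0], [430.0, -120.0]]
side blue 2209.0 [305. 182.] [[271.3999938964844, 160.60000610351562], [334.5, 153.60000610351562], [339.5, 198.5], [276.3999938964844, 205.5]]
    [[458.0, 217.0], [661.0, 182.0], [601.0, -21.0], [423.0, 13.0]]
side white [[337, 200], [331, 199], [339, 217], [330, 201], [279, 207], [285, 265], [349, 257]]
```

View pics/crop1.png

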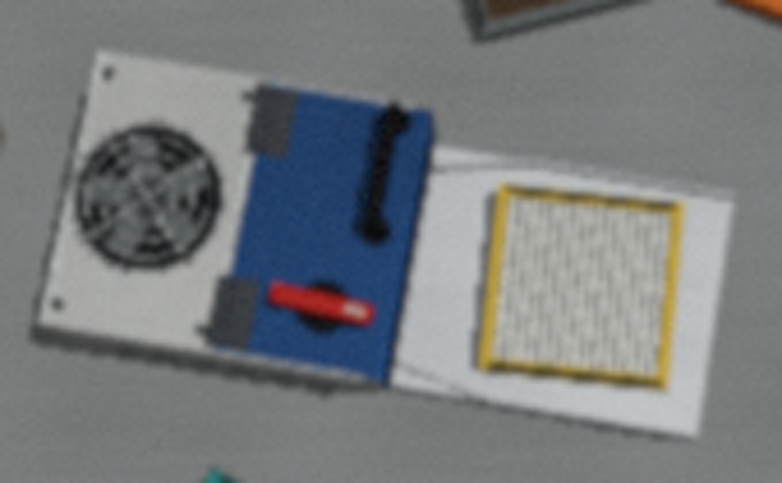

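The crop confirms the yellow-framed filter on the tray, at crop px (490..680, 190..385), which is full-image px (341,217). It also shows the knob wing from (268,293) to (375,312) and the handle bar from (395,115) to (372,230). I'll fit the unit's pose to these points.

```bash
cat > fit.py <<'E'
from h import *
from scipy.optimize import least_squares
cal=get_calibration("top");cs=get_calibration("side")
off=lambda p:(np.array(p)+.5)/4.6-.5+[215,155]
L=[((230,-100,124),(100,50)),((230,100,124),(40,325)),((-14,-98,124),(432,112)),((-14,98,124),(385,383)),((-245,-93,42),(735,190)),((-245,93,42),(697,437)),((35,55,154),(321,302)),((10,-45,164),(385,170))]
P=np.array([l[0] for l in L],float);U=np.array([off(l[1]) for l in L])
Rz=lambda a:np.array([[np.cos(a),-np.sin(a),0],[np.sin(a),np.cos(a),0],[0,0,1]])
W=lambda q,p:np.asarray(p)@Rz(q[2]).T+[q[0],q[1],0]
PS=np.array([(-14,98,124),(-14,-98,124),(-14,-98,32),(-14,98,32),(-245,93,36),(-245,-93,36)],float)
US=np.array([(272,176.5),(337,169),(337.5,199),(277,206),(285,265.5),(349,257.5)])
q=least_squares(lambda q:(proj(cal,W(q,P))-U).ravel(),[540,75,1.4]).x
print("top",q);print(np.round(proj(cal,W(q,P))-U,1).tolist());print(np.round(proj(cs,W(q,PS))-US,1).tolist())
E
python3 - <<'E'
from fit import *
inv=lambda w:(w-[q[0],q[1],0])@Rz(q[2])
k=plane(cal,[off((268,293)),off((375,312))],154);d=inv(k);print("knob ends ffu",d.round())
c=plane(cal,[off(p) for p in((500,188),(682,206),(664,386),(481,368))],54);d=inv(c);print("cass",d.round(),d.mean(0))
for n,p in dict(knob=(35,55,154),handle=(10,-45,160),hinge=(105,0,124),tray=(-245,0,30),mouth=(0,0,45)).items(): print(n,W(q,[p])[0].round(1))
E
```

```text
top [534.31655082  97.76551475   1.38820516]
[[-0.3, 0.5], [-0.1, 0.0], [0.2, -0.3], [-0.3, -0.3], [0.2, 0.7], [0.5, 0.1], [0.2, 0.4], [-0.4, -1.1]]
[[1.1, 8.3], [0.6, 8.8], [-0.3, 0.6], [-1.0, 0.5], [-1.9, -0.9], [1.2, -1.5]]
knob ends ffu [[ 73.  54. 154.]
 [ -2.  55. 154.]]
cass [[ -69.  -65.   54.]
 [-205.  -74.   54.]
 [-212.   61.   54.]
 [ -78.   71.   54.]] [-141.13066807   -1.6420624    54.        ]
knob [486.6 142.2 154. ]
handle [580.4  99.4 160. ]
hinge [553.4 201.  124. ]
tray [ 489.8 -143.2   30. ]
mouth [534.3  97.8  45. ]
```

The unit sits at world (534, 98) mm with yaw 1.388. The knob's latch is about 0 and the filter is near unit (-141, -2), askew about 0.066 rad. I'll first turn the tool to line up with the unit.

Request:
arm_command(targets=[{"hand": 0.1,"yaw": 0.149},{"hand": 0.1,"yaw": 0.149},{"hand": 0.1,"yaw": 0.149},{"hand": 0.1,"yaw": 0.149},{"hand": 0.1,"yaw": 0.149},{"hand": 0.1,"yaw": 0.149},{"hand": 0.1,"yaw": 0.149},{"hand": 0.1,"yaw": 0.149},{"hand": 0.1,"yaw": 0.149},{"hand": 0.1,"yaw": 0.146}], newtons=35)

```text
schema error: expected keys hand, x, y, z, yaw
```

```bash
cat > go.py <<'E'
# usage: go.py ux uy z : remaining shift, tool axes (m), to TCP at unit coords
import sys
from h import *
q=(534.3,97.8,1.388)
from scipy.spatial.transform import Rotation as R
def main():
    s=manip.read_state();Rt=R.from_euler("xyz",s["eef_rot"]).as_matrix()
    c,n=np.cos(q[2]),np.sin(q[2]);U=np.array([[c,-n,0],[n,c,0],[0,0,1]])
    print("t",round(s["clock"],2),"unit pos",((s["eef_pos"]-[q[0],q[1],0])@U).round(1),"rel yaw",round(s["eef_rot"][2]-q[2],3),"rot",s["eef_rot"].round(3),"F",s["wrist_force"].round(1),"gap",round(s["finger_gap"],1),"j6",s["joints"][5].round(2))
    for a in sys.argv[1:]:
        t=np.array([float(v) for v in a.split(",")]);w=U@t+[q[0],q[1],0]
        print(a,"tool shift m",((w-s["eef_pos"])@Rt/1000).round(4))
main()
E
python3 go.py 35,55,190 35,55,137
python3 - <<'E'
from h import *
from scipy.spatial.transform import Rotation as R
s=manip.read_state();T=np.array(get_calibration("wrist")["cam_to_world"]);Rt=R.from_euler("xyz",s["eef_rot"]).as_matrix()
print("cam in tool",((T[:3,3]-s["eef_pos"])@Rt).round(),(Rt.T@-T[:3,2]).round(2))
E
```

```text
t 0.1 unit pos [354.5 461.5 204.9] rel yaw 1.487 rot [-3.141 -0.     2.875] F [-0.8 -0.1  0. ] gap 93.8 j6 -0.07
35,55,190 tool shift m [-0.4319 -0.2843  0.0152]
35,55,137 tool shift m [-0.4319 -0.2842  0.0682]
cam in tool [  68.   -1. -179.] [-0.23 -0.    0.97]
```

Request:
arm_command(targets=[{"hand": 0.1,"x": 0,"y": 0,"z": 0,"yaw": 0.149},{"hand": 0.1,"x": 0,"y": 0,"z": 0,"yaw": 0.149},{"hand": 0.1,"x": 0,"y": 0,"z": 0,"yaw": 0.149},{"hand": 0.1,"x": 0,"y": 0,"z": 0,"yaw": 0.149},{"hand": 0.1,"x": 0,"y": 0,"z": 0,"yaw": 0.149},{"hand": 0.1,"x": 0,"y": 0,"z": 0,"yaw": 0.149},{"hand": 0.1,"x": 0,"y": 0,"z": 0,"yaw": 0.149},{"hand": 0.1,"x": 0,"y": 0,"z": 0,"yaw": 0.149},{"hand": 0.1,"x": 0,"y": 0,"z": 0,"yaw": 0.149},{"hand": 0.1,"x": 0,"y": 0,"z": 0,"yaw": 0.146}], newtons=35)

```text
clock: 1.1
eef_pos: [145.0, 530.4, 205.1]
eef_rot: [-3.141, 0.001, 1.382]
wrist_force: [0.6, 0.8, 1.0]
finger_gap: 51.2
finger_force: 0.0
```

Request:
arm_command(targets=[{"hand": 0.1,"x": -0.02,"y": 0.025,"z": 0,"yaw": 0},{"hand": 0.1,"x": -0.02,"y": 0.025,"z": 0,"yaw": 0},{"hand": 0.1,"x": -0.02,"y": 0.025,"z": 0,"yaw": 0},{"hand": 0.1,"x": -0.02,"y": 0.025,"z": 0,"yaw": 0},{"hand": 0.1,"x": -0.02,"y": 0.025,"z": 0,"yaw": 0},{"hand": 0.1,"x": -0.02,"y": 0.025,"z": 0,"yaw": 0},{"hand": 0.1,"x": -0.02,"y": 0.025,"z": 0,"yaw": 0},{"hand": 0.1,"x": -0.02,"y": 0.025,"z": 0,"yaw": 0},{"hand": 0.1,"x": -0.02,"y": 0.025,"z": 0,"yaw": 0},{"hand": 0.1,"x": -0.02,"y": 0.025,"z": 0,"yaw": 0}])

```text
clock: 2.1
eef_pos: [355.0, 287.2, 205.3]
eef_rot: [-3.141, 0.0, 1.388]
wrist_force: [-0.0, 0.9, -0.3]
finger_gap: 51.6
finger_force: 0.0
```

```bash
python3 go.py 35,55,190
```

```text
t 2.1 unit pos [153.7 210.7 205.3] rel yaw -0.0 rot [-3.141  0.     1.388] F [-0.   0.9 -0.3] gap 51.6 j6 0.78
35,55,190 tool shift m [-0.1186  0.1557  0.0153]
```

Request:
arm_command(targets=[{"hand": 0.1,"x": -0.02,"y": 0.026,"z": 0,"yaw": 0},{"hand": 0.1,"x": -0.02,"y": 0.026,"z": 0,"yaw": 0},{"hand": 0.1,"x": -0.02,"y": 0.026,"z": 0,"yaw": 0},{"hand": 0.1,"x": -0.02,"y": 0.026,"z": 0,"yaw": 0},{"hand": 0.1,"x": -0.02,"y": 0.026,"z": 0,"yaw": 0},{"hand": 0.1,"x": -0.018,"y": 0.025,"z": 0,"yaw": 0},{"hand": 0.1,"x": 0,"y": 0,"z": 0,"yaw": 0},{"hand": 0.1,"x": 0,"y": 0,"z": 0,"yaw": 0}])

```text
clock: 2.9
eef_pos: [485.2, 143.9, 205.0]
eef_rot: [-3.141, 0.0, 1.387]
wrist_force: [-1.4, -0.4, 0.2]
finger_gap: 51.6
finger_force: 0.0
```

```bash
python3 go.py 35,55,137
python3 - <<'E'
from h import *
c=get_calibration("wrist");im=camera("wrist");cv2.imwrite("pics/w1.png",im[:,:,::-1])
m=mask(im,[0,150,60],[8,255,255],(0,0,640,400));r=cv2.minAreaRect(big(m));p=plane(c,cv2.boxPoints(r),154)
q=(534.3,97.8,1.388);cc,n=np.cos(q[2]),np.sin(q[2]);U=np.array([[cc,-n,0],[n,cc,0],[0,0,1]])
pu=(p-[q[0],q[1],0])@U;print(cv2.boxPoints(r).round().tolist(),pu.round(1).tolist(),pu.mean(0))
E
```

```text
t 2.9 unit pos [ 36.4  56.6 205. ] rel yaw -0.001 rot [-3.141  0.     1.387] F [-1.4 -0.4  0.2] gap 51.6 j6 0.4
35,55,137 tool shift m [-0.0014  0.0017  0.068 ]Traceback (most recent call last):
  File "<stdin>", line 3, in <module>
  File "h.py", line 23, in big
    cs,_=cv2.findContours(m,cv2.RETR_EXTERNAL,cv2.CHAIN_APPROX_NONE);return max(cs,key=cv2.contourArea)
                                                                            ~~~^^^^^^^^^^^^^^^^^^^^^^^^
ValueError: max() iterable argument is empty
```

View pics/w1.png

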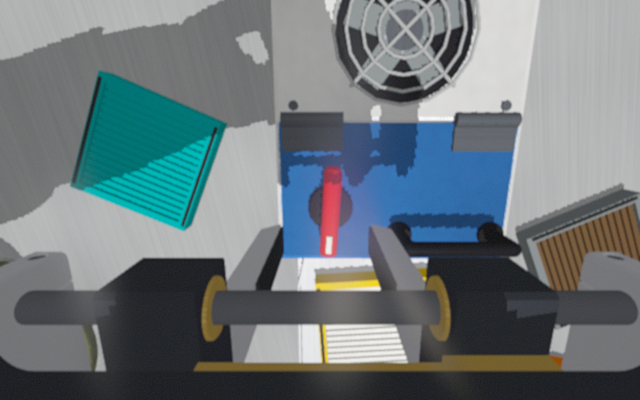

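The wrist view shows the red wing from (333,170) to (328,253), central between the fingers, with the handle at (445,245). I'll compute the wing's exact position.

Run:
```python
from h import *
c=get_calibration("wrist");im=cv2.imread("pics/w1.png")[:,:,::-1].copy()
m=mask(im,[168,130,60],[180,255,255],(300,150,360,270))
r=cv2.minAreaRect(big(m));b=cv2.boxPoints(r);p=plane(c,np.r_[b,[(333,170),(328,255),(392,240),(500,245),(283,122),(521,118)]],154)
p[-4:-2]=plane(c,[(402,240),(489,240)],165); p[-2:]=plane(c,[(279,122),(522,118)],124)
q=(534.3,97.8,1.388);cc,n=np.cos(q[2]),np.sin(q[2]);U=np.array([[cc,-n,0],[n,cc,0],[0,0,1]])
pu=(p-[q[0],q[1],0])@U;print(b.round().tolist(),pu.round(1).tolist(),pu[:4].mean(0))
```

```text
[[318.0, 255.0], [324.0, 166.0], [343.0, 168.0], [336.0, 256.0]] [[2.9, 64.0, 154.0], [73.3, 58.4, 154.0], [72.3, 45.0, 154.0], [1.7, 49.6, 154.0], [70.5, 52.1, 154.0], [2.6, 55.7, 154.0], [19.4, 0.5, 165.0], [19.3, -64.6, 165.0], [105.4, 95.4, 124.0], [108.4, -101.3, 124.0]] [ 37.54148033  54.24269221 154.        ]
```

Request:
arm_command(targets=[{"hand": 0.1,"x": 0,"y": 0.002,"z": 0.02,"yaw": 0.07},{"hand": 0.1,"x": 0,"y": 0,"z": 0.02,"yaw": 0},{"hand": 0.1,"x": 0,"y": 0,"z": 0.015,"yaw": 0},{"hand": 0.1,"x": 0,"y": 0,"z": 0.013,"yaw": 0},{"hand": -1,"x": 0,"y": 0,"z": 0,"yaw": 0},{"hand": -1,"x": 0,"y": 0,"z": 0,"yaw": 0},{"hand": -1,"x": 0,"y": 0,"z": 0,"yaw": 0},{"hand": -1,"x": 0,"y": 0,"z": 0,"yaw": 0},{"hand": -1,"x": 0,"y": 0,"z": 0,"yaw": 0},{"hand": -1,"x": 0,"y": 0,"z": 0,"yaw": 0}], newtons=30)

```text
clock: 3.95
eef_pos: [488.7, 143.6, 138.1]
eef_rot: [3.138, -0.001, 1.318]
wrist_force: [8.9, -2.2, -2.6]
finger_gap: 13.7
finger_force: 30.0
```

```bash
python3 go.py 36,55,137
```

```text
t 3.95 unit pos [ 36.7  53.2 138.1] rel yaw -0.07 rot [ 3.138e+00 -1.000e-03  1.318e+00] F [ 8.9 -2.2 -2.6] gap 13.7 j6 0.47
36,55,137 tool shift m [-0.0008 -0.0018  0.0011]
```

Request:
arm_command(targets=[{"hand": -1,"x": 0,"y": 0.0015,"z": 0,"yaw": 0.12},{"hand": -1,"x": 0,"y": 0,"z": 0,"yaw": 0.12},{"hand": -1,"x": 0,"y": 0,"z": 0,"yaw": 0.12},{"hand": -1,"x": 0,"y": 0,"z": 0,"yaw": 0.12},{"hand": -1,"x": 0,"y": 0,"z": 0,"yaw": 0.12},{"hand": -1,"x": 0,"y": 0,"z": 0,"yaw": 0.12}])

```text
clock: 4.55
eef_pos: [489.0, 143.5, 138.0]
eef_rot: [3.141, -0.001, 0.593]
wrist_force: [-0.7, -1.3, 3.1]
finger_gap: 13.5
finger_force: 30.0
```

Request:
arm_command(targets=[{"hand": -1,"x": 0,"y": 0,"z": 0,"yaw": 0.12},{"hand": -1,"x": 0,"y": 0,"z": 0,"yaw": 0.12},{"hand": -1,"x": 0,"y": 0,"z": 0,"yaw": 0.12},{"hand": -1,"x": 0,"y": 0,"z": 0,"yaw": 0.12},{"hand": -1,"x": 0,"y": 0,"z": 0,"yaw": 0.12},{"hand": -1,"x": 0,"y": 0,"z": 0,"yaw": 0.12},{"hand": -1,"x": 0,"y": 0,"z": 0,"yaw": 0.04},{"hand": -1,"x": 0,"y": 0,"z": 0,"yaw": 0},{"hand": -1,"x": 0,"y": 0,"z": 0,"yaw": 0},{"hand": -1,"x": 0,"y": 0,"z": 0,"yaw": 0}])

```text
clock: 5.55
eef_pos: [489.0, 143.3, 138.0]
eef_rot: [-3.141, -0.001, -0.161]
wrist_force: [-1.3, -1.6, 7.1]
finger_gap: 13.8
finger_force: 30.0
```

```bash
python3 go.py 10,-45,190; python3 -c "
from h import *;print(manip.read_state()['moment'].round(2))"
```

```text
t 5.55 unit pos [ 36.5  52.8 138. ] rel yaw -1.549 rot [-3.141e+00 -1.000e-03 -1.610e-01] F [-1.3 -1.6  7.1] gap 13.8 j6 1.94
10,-45,190 tool shift m [ 0.0972  0.0287 -0.0519]
[-0.18  0.38 -0.07]
```

Request:
arm_command(targets=[{"hand": 0.1,"x": 0,"y": 0,"z": 0,"yaw": 0},{"hand": 0.1,"x": 0,"y": 0,"z": 0,"yaw": 0},{"hand": 0.1,"x": 0,"y": 0,"z": 0,"yaw": 0},{"hand": 0.1,"x": 0,"y": 0,"z": -0.02,"yaw": 0.022},{"hand": 0.1,"x": 0,"y": 0,"z": -0.025,"yaw": 0},{"hand": 0.1,"x": 0.02,"y": 0.007,"z": -0.02,"yaw": 0},{"hand": 0.1,"x": 0.03,"y": 0.007,"z": 0,"yaw": 0},{"hand": 0.1,"x": 0.03,"y": 0.007,"z": 0,"yaw": 0},{"hand": 0.1,"x": 0.019,"y": 0.006,"z": 0,"yaw": 0},{"hand": 0.1,"x": 0,"y": 0,"z": 0,"yaw": 0}])

```text
clock: 6.55
eef_pos: [582.3, 97.6, 201.6]
eef_rot: [3.141, 0.001, -0.185]
wrist_force: [-0.5, -0.4, -0.9]
finger_gap: 52.1
finger_force: 0.0
```

```bash
python3 go.py 11,-46,147
python3 - <<'E'
from h import *
c=get_calibration("wrist");im=camera("wrist");cv2.imwrite("pics/w2.png",im[:,:,::-1])
E
```

```text
t 6.55 unit pos [  8.6 -47.3 201.6] rel yaw -1.573 rot [ 3.141e+00  1.000e-03 -1.850e-01] F [-0.5 -0.4 -0.9] gap 52.1 j6 1.86
11,-46,147 tool shift m [-0.0012 -0.0025  0.0546]
```

View pics/w2.png

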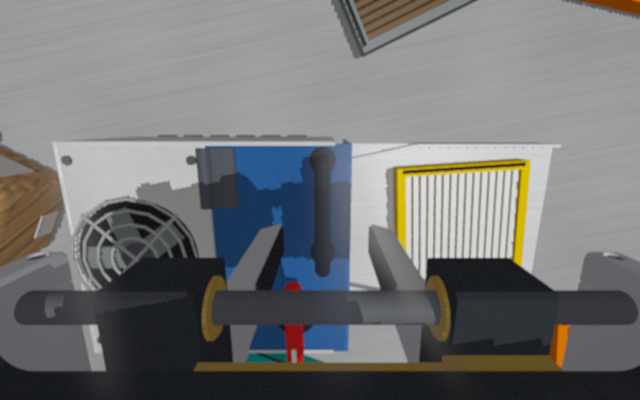

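The wing now lies across the unit (px (293,285)–(293,360)), so the latch is released. The handle bar at px (322,215) is centred between the fingers, so I'll descend and grip it.

Request:
arm_command(targets=[{"hand": 0.1,"x": -0.001,"y": -0.002,"z": 0.02,"yaw": 0},{"hand": 0.1,"x": 0,"y": 0,"z": 0.02,"yaw": 0},{"hand": 0.1,"x": 0,"y": 0,"z": 0.015,"yaw": 0},{"hand": -1,"x": 0,"y": 0,"z": 0,"yaw": 0},{"hand": -1,"x": 0,"y": 0,"z": 0,"yaw": 0},{"hand": -1,"x": 0,"y": 0,"z": 0,"yaw": 0},{"hand": -1,"x": 0,"y": 0,"z": 0,"yaw": 0},{"hand": -1,"x": 0,"y": 0,"z": 0,"yaw": 0},{"hand": -1,"x": 0,"y": 0,"z": 0,"yaw": 0},{"hand": -1,"x": 0,"y": 0,"z": 0,"yaw": 0}], newtons=40)

```text
clock: 7.6
eef_pos: [580.6, 100.6, 147.9]
eef_rot: [3.141, -0.0, -0.184]
wrist_force: [-3.0, -2.4, 5.0]
finger_gap: 10.6
finger_force: 40.0
```

```bash
python3 go.py 11,-46,147
python3 -c "
import numpy as np
th=np.arange(0,1.86,.154);p=np.c_[105-95*np.cos(th)+36*np.sin(th),124+95*np.sin(th)+36*np.cos(th)]
d=np.diff(p,axis=0);print(np.c_[th[1:],-d[:,0],-d[:,1]].round(1).tolist())"
```

```text
t 7.6 unit pos [ 11.2 -45.  147.9] rel yaw -1.572 rot [ 3.141 -0.    -0.184] F [-3.  -2.4  5. ] gap 10.6 j6 1.86
11,-46,147 tool shift m [0.001  0.0002 0.0009]
[[0.2, -6.6, -14.1], [0.3, -8.7, -13.0], [0.5, -10.6, -11.5], [0.6, -12.3, -9.7], [0.8, -13.6, -7.7], [0.9, -14.6, -5.5], [1.1, -15.3, -3.2], [1.2, -15.6, -0.8], [1.4, -15.6, 1.6], [1.5, -15.1, 3.9], [1.7, -14.3, 6.2], [1.8, -13.2, 8.3]]
```

Request:
arm_command(targets=[{"hand": -0.5,"x": 0,"y": 0,"z": 0,"yaw": 0},{"hand": -0.5,"x": 0,"y": 0,"z": 0,"yaw": 0},{"hand": -0.5,"x": 0,"y": 0,"z": 0.005,"yaw": 0},{"hand": -0.5,"x": 0,"y": 0,"z": 0,"yaw": 0},{"hand": -1,"x": 0,"y": 0,"z": 0,"yaw": 0},{"hand": -1,"x": 0,"y": 0,"z": 0,"yaw": 0},{"hand": -1,"x": 0,"y": 0,"z": 0,"yaw": 0},{"hand": -1,"x": 0,"y": 0,"z": 0,"yaw": 0}])

```text
clock: 8.4
eef_pos: [580.5, 100.6, 142.4]
eef_rot: [3.141, 0.0, -0.184]
wrist_force: [-0.4, -1.9, 0.3]
finger_gap: 10.7
finger_force: 40.0
```

Request:
arm_command(targets=[{"hand": -1,"x": 0,"y": -0.0033,"z": -0.007,"yaw": 0},{"hand": -1,"x": 0,"y": -0.0033,"z": -0.007,"yaw": 0},{"hand": -1,"x": 0,"y": -0.0043,"z": -0.0065,"yaw": 0},{"hand": -1,"x": 0,"y": -0.0044,"z": -0.0065,"yaw": 0},{"hand": -1,"x": 0,"y": 0,"z": 0,"yaw": 0}])

```text
clock: 8.9
eef_pos: [583.2, 114.8, 169.7]
eef_rot: [3.139, 0.001, -0.185]
wrist_force: [-3.5, -8.5, 3.2]
finger_gap: 10.7
finger_force: 40.0
```

```bash
python3 go.py 26.3,-45,170
```

```text
t 8.9 unit pos [ 25.6 -45.  169.7] rel yaw -1.573 rot [ 3.139e+00  1.000e-03 -1.850e-01] F [-3.5 -8.5  3.2] gap 10.7 j6 1.89
26.3,-45,170 tool shift m [ 0.     -0.0007 -0.0003]
```

Request:
arm_command(targets=[{"hand": -1,"x": 0,"y": -0.0053,"z": -0.0058,"yaw": 0},{"hand": -1,"x": 0,"y": -0.0053,"z": -0.0057,"yaw": 0},{"hand": -1,"x": 0,"y": -0.0061,"z": -0.0049,"yaw": 0},{"hand": -1,"x": 0,"y": -0.0062,"z": -0.0048,"yaw": 0},{"hand": -1,"x": 0,"y": -0.0068,"z": -0.0039,"yaw": 0},{"hand": -1,"x": 0,"y": -0.0068,"z": -0.0038,"yaw": 0},{"hand": -1,"x": 0,"y": -0.0073,"z": -0.0028,"yaw": 0},{"hand": -1,"x": 0,"y": -0.0073,"z": -0.0027,"yaw": 0},{"hand": -1,"x": 0,"y": 0,"z": 0,"yaw": 0}])

```text
clock: 9.8
eef_pos: [593.9, 164.8, 207.1]
eef_rot: [3.14, -0.005, -0.185]
wrist_force: [-4.0, -12.9, 20.5]
finger_gap: 10.6
finger_force: 40.0
```

```bash
python3 go.py
python3 - <<'E'
from h import *
im=camera("side");cv2.imwrite("pics/s2.png",cv2.resize(im[40:290,150:450,::-1],None,fx=2.4,fy=2.4))
E
```

```text
t 9.8 unit pos [ 76.7 -46.4 207.1] rel yaw -1.573 rot [ 3.14  -0.005 -0.185] F [ -4.  -12.9  20.5] gap 10.6 j6 1.97
```

View pics/s2.png

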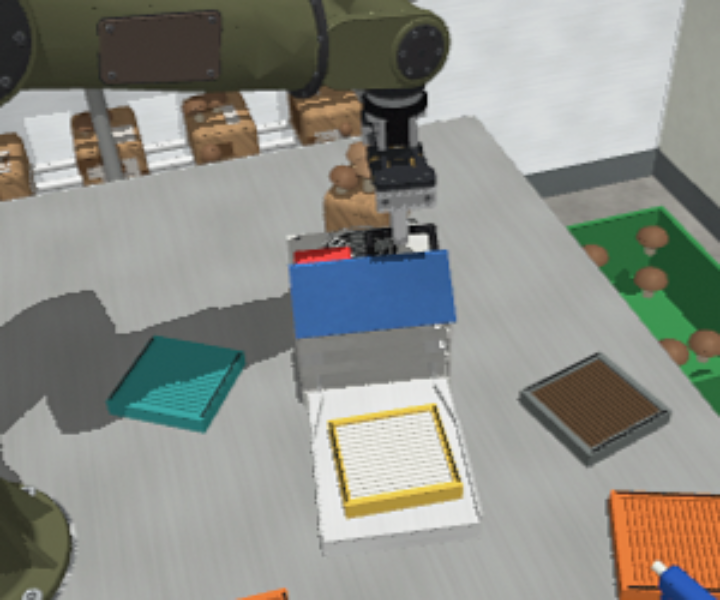

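The cover is lifting, with its blue apron at px (370,290) in the crop and the slot uncovered. The force points radially outward, so I'll go slightly higher on the arc.

Request:
arm_command(targets=[{"hand": -1,"x": 0,"y": -0.007,"z": -0.003,"yaw": 0},{"hand": -1,"x": 0,"y": -0.0075,"z": -0.002,"yaw": 0},{"hand": -1,"x": 0,"y": -0.0078,"z": -0.001,"yaw": 0},{"hand": -1,"x": 0,"y": -0.0078,"z": 0,"yaw": 0},{"hand": -1,"x": 0,"y": -0.0078,"z": 0,"yaw": 0},{"hand": -1,"x": 0,"y": -0.0078,"z": 0.001,"yaw": 0},{"hand": -1,"x": 0,"y": 0,"z": 0,"yaw": 0}])

```text
clock: 10.55
eef_pos: [602.4, 210.9, 210.1]
eef_rot: [-3.141, -0.004, -0.185]
wrist_force: [6.0, -3.6, 4.5]
finger_gap: 11.1
finger_force: 40.0
```

```bash
python3 go.py
```

```text
t 10.55 unit pos [123.6 -46.4 210.1] rel yaw -1.573 rot [-3.141 -0.004 -0.185] F [ 6.  -3.6  4.5] gap 11.1 j6 2.04
```

Request:
arm_command(targets=[{"hand": -1,"x": 0,"y": -0.008,"z": 0.0017,"yaw": 0},{"hand": -1,"x": 0,"y": -0.0078,"z": 0.0023,"yaw": 0},{"hand": -1,"x": 0,"y": -0.0076,"z": 0.003,"yaw": 0},{"hand": -1,"x": 0,"y": -0.0073,"z": 0.0036,"yaw": 0},{"hand": -1,"x": 0,"y": 0,"z": 0,"yaw": 0}])

```text
clock: 11.05
eef_pos: [607.8, 241.5, 198.9]
eef_rot: [-3.141, -0.003, -0.184]
wrist_force: [7.3, -0.7, 1.1]
finger_gap: 10.8
finger_force: 40.0
```

```bash
python3 go.py
```

```text
t 11.05 unit pos [154.6 -46.1 198.9] rel yaw -1.572 rot [-3.141e+00 -3.000e-03 -1.840e-01] F [ 7.3 -0.7  1.1] gap 10.8 j6 2.08
```

Request:
arm_command(targets=[{"hand": -1,"x": 0,"y": -0.007,"z": 0.0041,"yaw": 0},{"hand": -1,"x": 0,"y": -0.0067,"z": 0.0047,"yaw": 0},{"hand": -1,"x": 0,"y": 0,"z": 0,"yaw": 0},{"hand": -0.6,"x": 0,"y": 0,"z": 0,"yaw": 0},{"hand": -0.6,"x": 0,"y": 0,"z": 0,"yaw": 0},{"hand": -0.6,"x": 0,"y": 0,"z": 0,"yaw": 0}])

```text
clock: 11.65
eef_pos: [609.1, 254.9, 189.5]
eef_rot: [-3.141, 0.0, -0.184]
wrist_force: [-0.6, -0.7, -0.7]
finger_gap: 19.0
finger_force: 0.0
```

```bash
python3 go.py
```

```text
t 11.65 unit pos [168.1 -45.  189.5] rel yaw -1.572 rot [-3.141  0.    -0.184] F [-0.6 -0.7 -0.7] gap 19.0 j6 2.1
```

Request:
arm_command(targets=[{"hand": -0.6,"x": 0,"y": 0,"z": -0.015,"yaw": 0},{"hand": -0.6,"x": 0,"y": 0,"z": -0.02,"yaw": 0},{"hand": -0.6,"x": 0,"y": 0,"z": -0.02,"yaw": 0},{"hand": -0.6,"x": 0,"y": 0,"z": -0.02,"yaw": 0},{"hand": -0.6,"x": 0,"y": 0,"z": -0.02,"yaw": 0},{"hand": -0.6,"x": 0,"y": 0,"z": -0.02,"yaw": 0},{"hand": -0.6,"x": 0,"y": 0,"z": 0,"yaw": 0}])

```text
clock: 12.35
eef_pos: [609.7, 255.0, 308.5]
eef_rot: [-3.139, -0.005, -0.184]
wrist_force: [-0.2, -0.3, -0.1]
finger_gap: 18.8
finger_force: 0.0
```

```bash
python3 go.py -255,0,305
python3 - <<'E'
from h import *
im=camera("side");cv2.imwrite("pics/s3.png",cv2.resize(im[40:290,150:450,::-1],None,fx=2.4,fy=2.4))
E
```

```text
t 12.35 unit pos [168.2 -45.6 308.5] rel yaw -1.572 rot [-3.139 -0.005 -0.184] F [-0.2 -0.3 -0.1] gap 18.8 j6 2.1
-255,0,305 tool shift m [-0.045   0.4233  0.0021]
```

View pics/s3.png

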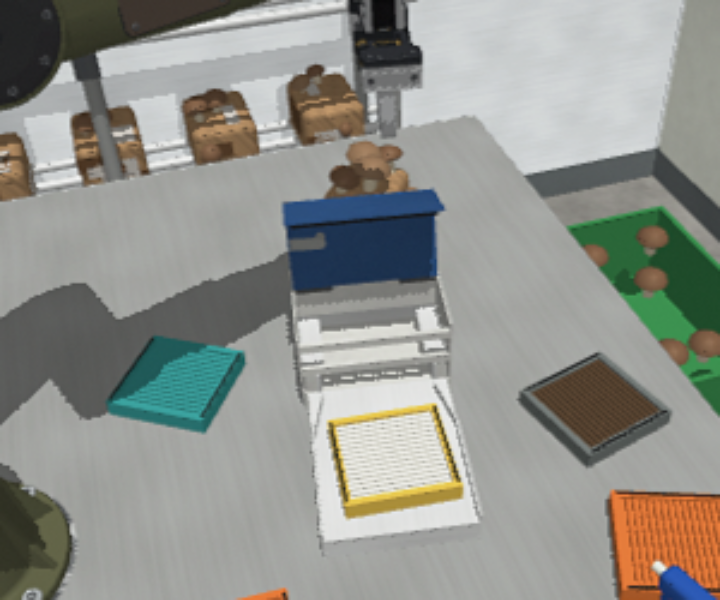

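The cover stands open and leans back slightly, with its edge at crop px (365,210). The slot is clear, and nothing else has moved. Next I'll go behind the filter.

Request:
arm_command(targets=[{"hand": -0.6,"x": -0.0045,"y": 0.04,"z": 0,"yaw": 0},{"hand": -0.6,"x": -0.0045,"y": 0.04,"z": 0,"yaw": 0},{"hand": -0.6,"x": -0.0045,"y": 0.04,"z": 0,"yaw": 0},{"hand": -0.6,"x": -0.0045,"y": 0.04,"z": 0,"yaw": 0},{"hand": -0.6,"x": -0.0045,"y": 0.04,"z": 0,"yaw": 0},{"hand": -0.6,"x": -0.0045,"y": 0.04,"z": 0,"yaw": 0},{"hand": -0.6,"x": -0.0045,"y": 0.04,"z": 0,"yaw": 0},{"hand": 1,"x": -0.0045,"y": 0.04,"z": 0,"yaw": 0},{"hand": 1,"x": -0.0045,"y": 0.04,"z": 0,"yaw": 0},{"hand": 1,"x": -0.0045,"y": 0.04,"z": 0,"yaw": 0}])

```text
clock: 13.4
eef_pos: [490.6, -131.5, 303.6]
eef_rot: [-3.141, 0.001, -0.184]
wrist_force: [0.4, 1.1, 0.4]
finger_gap: 39.5
finger_force: 0.0
```

Request:
arm_command(targets=[{"hand": 1,"x": 0,"y": 0.02,"z": 0,"yaw": 0},{"hand": 1,"x": 0,"y": 0,"z": 0,"yaw": -0.149},{"hand": 1,"x": 0,"y": 0,"z": 0,"yaw": -0.149},{"hand": 1,"x": 0,"y": 0,"z": 0,"yaw": -0.149},{"hand": 1,"x": 0,"y": 0,"z": 0,"yaw": -0.149},{"hand": 1,"x": 0,"y": 0,"z": 0,"yaw": -0.149},{"hand": 1,"x": 0,"y": 0,"z": 0,"yaw": -0.149},{"hand": 1,"x": 0,"y": 0,"z": 0,"yaw": -0.149},{"hand": 1,"x": 0,"y": 0,"z": 0,"yaw": -0.149},{"hand": 1,"x": 0,"y": 0,"z": 0,"yaw": -0.149}])

```text
clock: 14.4
eef_pos: [487.7, -149.7, 303.4]
eef_rot: [-3.14, -0.0, 1.163]
wrist_force: [-0.3, 0.7, -0.2]
finger_gap: 93.8
finger_force: 0.0
```

Request:
arm_command(targets=[{"hand": 1,"x": 0,"y": 0,"z": 0,"yaw": -0.149},{"hand": 1,"x": 0,"y": 0,"z": 0,"yaw": -0.082},{"hand": 1,"x": 0,"y": 0,"z": 0,"yaw": 0},{"hand": 1,"x": 0,"y": 0,"z": 0,"yaw": 0}])

```text
clock: 14.8
eef_pos: [487.8, -149.8, 303.9]
eef_rot: [-3.141, -0.0, 1.385]
wrist_force: [0.3, -0.4, -0.2]
finger_gap: 93.9
finger_force: 0.0
```

```bash
python3 go.py -245,-1,37
python3 - <<'E'
from h import *
c=get_calibration("wrist");im=camera("wrist");cv2.imwrite("pics/w3.png",im[:,:,::-1])
E
```

```text
t 14.8 unit pos [-252.     0.7  303.9] rel yaw -0.003 rot [-3.141 -0.     1.385] F [ 0.3 -0.4 -0.2] gap 93.9 j6 -0.18
-245,-1,37 tool shift m [0.0069 0.0019 0.2669]
```

View pics/w3.png

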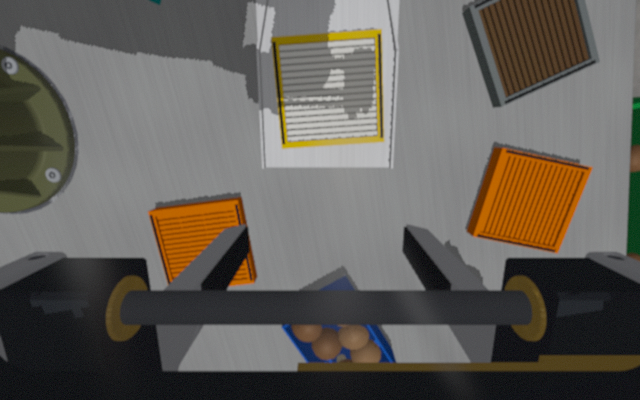

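The filter is at px (275–383, 30–148), with the tray end at row 167 and the orange look-alikes off to either side. I'll check its pose from this view.

```bash
python3 - <<'E'
from h import *
c=get_calibration("wrist")
q=(534.3,97.8,1.388);cc,n=np.cos(q[2]),np.sin(q[2]);U=np.array([[cc,-n,0],[n,cc,0],[0,0,1]])
f=lambda p,z:((plane(c,p,z)-[q[0],q[1],0])@U).round(1).tolist()
print(f([(275,38),(381,30),(383,142),(284,148)],54),f([(262,167),(392,167)],30))
E
python3 go.py -236,-2,37
```

```text
[[-79.0, 64.4, 54.0], [-70.2, -68.9, 54.0], [-208.5, -76.9, 54.0], [-216.1, 57.8, 54.0]] [[-245.1, 94.0, 30.0], [-245.7, -95.8, 30.0]]
t 14.85 unit pos [-252.     0.6  304. ] rel yaw -0.003 rot [-3.141 -0.     1.385] F [-0.2  0.   0.1] gap 94.1 j6 -0.18
-236,-2,37 tool shift m [0.0159 0.0027 0.267 ]
```

Request:
arm_command(targets=[{"hand": 1,"x": 0.004,"y": 0.002,"z": 0.03,"yaw": 0.003},{"hand": 1,"x": 0.004,"y": 0,"z": 0.03,"yaw": 0},{"hand": 1,"x": 0.004,"y": 0,"z": 0.03,"yaw": 0},{"hand": 1,"x": 0.004,"y": 0,"z": 0.03,"yaw": 0},{"hand": 1,"x": 0,"y": 0,"z": 0.03,"yaw": 0},{"hand": 1,"x": 0,"y": 0,"z": 0.03,"yaw": 0},{"hand": 1,"x": 0,"y": 0,"z": 0.03,"yaw": 0},{"hand": 1,"x": 0,"y": 0,"z": 0.03,"yaw": 0},{"hand": 1,"x": 0,"y": 0,"z": 0.02,"yaw": 0},{"hand": 1,"x": 0,"y": 0,"z": 0.005,"yaw": 0}])

```text
clock: 15.85
eef_pos: [491.8, -134.2, 37.3]
eef_rot: [-3.138, -0.001, 1.383]
wrist_force: [0.2, -0.3, 0.5]
finger_gap: 94.0
finger_force: 0.0
```

```bash
python3 go.py -180,-2,38
```

```text
t 15.85 unit pos [-235.8   -0.3   37.3] rel yaw -0.005 rot [-3.138e+00 -1.000e-03  1.383e+00] F [ 0.2 -0.3  0.5] gap 94.0 j6 -0.15
-180,-2,38 tool shift m [ 0.0558  0.0014 -0.0006]
```

Request:
arm_command(targets=[{"hand": 1,"x": 0.006,"y": 0,"z": 0,"yaw": 0.003},{"hand": 1,"x": 0.006,"y": 0,"z": 0,"yaw": 0},{"hand": 1,"x": 0.006,"y": 0,"z": 0,"yaw": 0},{"hand": 1,"x": 0.006,"y": 0,"z": 0,"yaw": 0},{"hand": 1,"x": 0.005,"y": 0,"z": 0,"yaw": 0},{"hand": 1,"x": 0.005,"y": 0,"z": 0,"yaw": 0},{"hand": 1,"x": 0.005,"y": 0,"z": 0,"yaw": 0},{"hand": 1,"x": 0.005,"y": 0,"z": 0,"yaw": 0},{"hand": 1,"x": 0.005,"y": 0,"z": 0,"yaw": 0},{"hand": 1,"x": 0,"y": 0,"z": 0,"yaw": 0}])

```text
clock: 16.85
eef_pos: [502.2, -85.8, 39.4]
eef_rot: [-3.141, -0.0, 1.382]
wrist_force: [-0.0, -0.2, 0.5]
finger_gap: 94.0
finger_force: 0.0
```

```bash
python3 go.py
cat > meas.py <<'E'
import sys
from h import *
q=(534.3,97.8,1.388);cc,n=np.cos(q[2]),np.sin(q[2]);U=np.array([[cc,-n,0],[n,cc,0],[0,0,1]])
for name in("wrist","top"):
    c=get_calibration(name);im=camera(name);cv2.imwrite(f"pics/{sys.argv[1]}_{name}.png",im[:,:,::-1])
    m=mask(im,[20,110,60],[34,255,255],(215,155,385,260) if name=="top" else (100,0,540,250))
    pts=cv2.findNonZero(m)
    if pts is None: continue
    w=((plane(c,pts[:,0],54)-[q[0],q[1],0])@U)[:,:2].astype(np.float32)
    r=cv2.minAreaRect(w);print(name,len(pts),np.round(r[0],1),np.round(r[1],1),round(r[2],2),cv2.boxPoints(r).round(1).tolist())
E
python3 meas.py p1
```

```text
t 16.85 unit pos [-186.4   -1.8   39.4] rel yaw -0.006 rot [-3.141 -0.     1.382] F [-0.  -0.2  0.5] gap 94.0 j6 -0.05
wrist 9639 [-120.5   -7.8] [140.3 115.2] 89.65 [[-178.60000610351562, -77.5999984741211], [-63.400001525878906, -78.30000305175781], [-62.5, 62.0], [-177.6999969482422, 62.70000076293945]]
top 162 [-83.3  -5.3] [135.7  95.9] 88.21 [[-133.39999389648438, -71.5999984741211], [-37.5, -74.5999984741211], [-33.29999923706055, 61.099998474121094], [-129.10000610351562, 64.0999984741211]]
```

Request:
arm_command(targets=[{"hand": 1,"x": 0.004,"y": -0.001,"z": 0,"yaw": -0.002},{"hand": 1,"x": 0.004,"y": -0.001,"z": 0,"yaw": -0.002},{"hand": 1,"x": 0.004,"y": -0.001,"z": 0,"yaw": -0.001},{"hand": 1,"x": 0.004,"y": -0.001,"z": 0,"yaw": 0},{"hand": 1,"x": 0.004,"y": -0.001,"z": 0,"yaw": 0},{"hand": 1,"x": 0,"y": 0,"z": 0,"yaw": 0}])

```text
clock: 17.55
eef_pos: [500.9, -65.3, 39.5]
eef_rot: [3.142, -0.0, 1.387]
wrist_force: [0.9, 0.0, 0.1]
finger_gap: 93.6
finger_force: 0.0
```

```bash
python3 go.py;python3 meas.py p2
```

```text
t 17.55 unit pos [-166.4    3.2   39.5] rel yaw -0.001 rot [ 3.142 -0.     1.387] F [0.9 0.  0.1] gap 93.6 j6 -0.02
wrist 9634 [-100.6   -2.7] [140.3 115.3] 89.94 [[-158.39999389648438, -72.69999694824219], [-43.0, -72.9000015258789], [-42.900001525878906, 67.4000015258789], [-158.1999969482422, 67.5]]
top 151 [-60.6  -0.5] [136.6  88.6] 88.86 [[-106.19999694824219, -67.9000015258789], [-17.600000381469727, -69.5999984741211], [-14.899999618530273, 66.9000015258789], [-103.5, 68.69999694824219]]
```

View pics/p2_wrist.png

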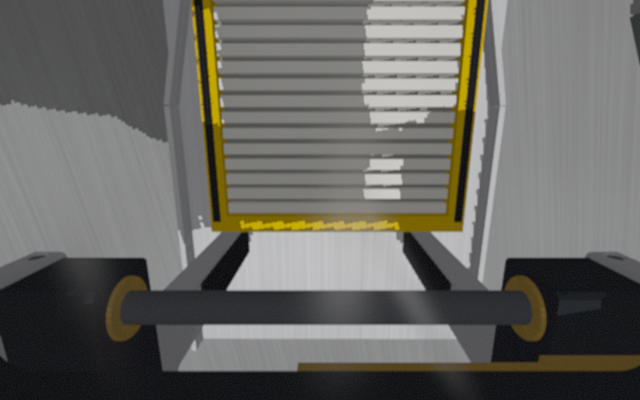

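The filter is squared against both fingers, with its rear edge at row 225 and sides at columns 212 and 462. The rims are at columns ~165–178 and ~493–505. I'll check the centring against the rims.

Run:
```python
from h import *
c=get_calibration("wrist");q=(534.3,97.8,1.388);cc,n=np.cos(q[2]),np.sin(q[2]);U=np.array([[cc,-n,0],[n,cc,0],[0,0,1]])
f=lambda p,z:((plane(c,p,z)-[q[0],q[1],0])@U).round(1)[:,:2].tolist()
im=cv2.imread("pics/p2_wrist.png")
g=cv2.cvtColor(im,cv2.COLOR_BGR2GRAY).astype(int)
for r in(60,140,160,200):
    print(r,"L",g[r,155:222].tolist(),"R",g[r,455:512].tolist())
print("rim",f([(165,105),(178,105),(491,105),(505,105)],42))
print("cass",f([(211,228),(463,228)],54))
```

```text
60 L [78, 78, 82, 78, 77, 78, 77, 79, 79, 81, 79, 80, 91, 107, 111, 115, 114, 113, 106, 97, 94, 95, 93, 94, 95, 90, 92, 90, 98, 109, 116, 116, 118, 116, 113, 113, 113, 115, 115, 113, 114, 111, 111, 96, 65, 36, 30, 35, 31, 29, 33, 60, 111, 145, 154, 155, 155, 156, 153, 137, 105, 89, 105, 122, 124, 123, 124] R [124, 119, 104, 93, 89, 81, 80, 103, 138, 152, 155, 153, 155, 152, 134, 91, 48, 31, 29, 35, 30, 29, 38, 84, 131, 162, 178, 187, 179, 144, 104, 90, 92, 92, 90, 94, 94, 90, 93, 92, 113, 146, 171, 179, 179, 180, 174, 159, 143, 139, 139, 142, 138, 138, 136, 135, 136]
140 L [132, 119, 116, 115, 118, 122, 119, 98, 81, 79, 82, 85, 100, 109, 115, 116, 116, 111, 105, 99, 95, 96, 96, 97, 95, 94, 97, 101, 109, 113, 114, 113, 114, 114, 116, 114, 116, 114, 115, 114, 114, 111, 114, 112, 113, 113, 113, 115, 110, 103, 86, 56, 25, 21, 17, 22, 19, 26, 55, 81, 95, 97, 98, 97, 94, 91, 87] R [90, 93, 96, 96, 95, 96, 88, 61, 31, 21, 16, 18, 21, 17, 34, 63, 102, 146, 178, 188, 188, 185, 186, 186, 187, 184, 175, 146, 118, 108, 102, 97, 95, 93, 95, 98, 96, 92, 92, 105, 141, 175, 185, 185, 186, 177, 157, 
[... 629 characters left out ...]
2]
200 L [139, 138, 139, 138, 136, 136, 137, 140, 142, 138, 139, 140, 141, 141, 140, 138, 137, 138, 136, 129, 120, 115, 114, 112, 110, 99, 95, 94, 93, 95, 95, 94, 93, 100, 107, 111, 112, 114, 114, 116, 115, 115, 113, 116, 117, 116, 116, 115, 112, 113, 115, 114, 115, 114, 107, 91, 62, 29, 21, 20, 20, 19, 23, 51, 81, 93, 97] R [87, 61, 30, 21, 25, 21, 19, 23, 44, 81, 125, 165, 183, 187, 187, 187, 187, 186, 184, 185, 184, 174, 140, 104, 92, 93, 94, 94, 97, 93, 93, 97, 130, 172, 184, 185, 184, 178, 158, 142, 137, 140, 140, 138, 140, 140, 140, 140, 137, 138, 139, 141, 140, 141, 140, 140, 140]
rim [[-89.9, 90.9], [-89.9, 83.8], [-90.2, -86.5], [-90.2, -94.1]]
cass [[-156.2, 67.4], [-156.5, -72.8]]
```

Request:
arm_command(targets=[{"hand": 1,"x": 0.005,"y": -0.0005,"z": 0,"yaw": 0},{"hand": 1,"x": 0.005,"y": -0.0005,"z": 0,"yaw": 0},{"hand": 1,"x": 0.005,"y": 0,"z": 0,"yaw": 0},{"hand": 1,"x": 0.005,"y": 0,"z": 0,"yaw": 0},{"hand": 1,"x": 0.005,"y": 0,"z": 0,"yaw": 0},{"hand": 1,"x": 0.005,"y": 0,"z": 0,"yaw": 0},{"hand": 1,"x": 0.005,"y": 0,"z": 0,"yaw": 0},{"hand": 1,"x": 0.005,"y": 0,"z": 0,"yaw": 0}])

```text
clock: 18.45
eef_pos: [507.4, -26.0, 39.5]
eef_rot: [3.141, 0.0, 1.387]
wrist_force: [-0.9, -2.8, 1.6]
finger_gap: 93.9
finger_force: 1.1
```

```bash
python3 go.py; python3 meas.py p3|head -1
```

```text
t 18.45 unit pos [-126.6    4.    39.5] rel yaw -0.001 rot [3.141 0.    1.387] F [-0.9 -2.8  1.6] gap 93.9 j6 0.06
wrist 9611 [-60.8  -1.8] [140.4 115.3] 89.92 [[-118.5, -71.9000015258789], [-3.200000047683716, -72.0], [-3.0, 68.30000305175781], [-118.30000305175781, 68.5]]
```

Request:
arm_command(targets=[{"hand": 1,"x": 0.006,"y": 0,"z": 0,"yaw": 0},{"hand": 1,"x": 0.006,"y": 0,"z": 0,"yaw": 0},{"hand": 1,"x": 0.006,"y": 0,"z": 0,"yaw": 0},{"hand": 1,"x": 0.006,"y": 0,"z": 0,"yaw": 0},{"hand": 1,"x": 0.006,"y": 0,"z": 0,"yaw": 0},{"hand": 1,"x": 0.006,"y": 0,"z": 0,"yaw": 0},{"hand": 1,"x": 0.006,"y": 0,"z": 0,"yaw": 0},{"hand": 1,"x": 0.006,"y": 0,"z": 0,"yaw": 0},{"hand": 1,"x": 0,"y": 0,"z": 0,"yaw": 0}])

```text
clock: 19.45
eef_pos: [516.2, 21.6, 39.5]
eef_rot: [3.141, -0.0, 1.387]
wrist_force: [-1.4, -0.0, 0.3]
finger_gap: 93.9
finger_force: 0.0
```

```bash
python3 go.py; python3 meas.py p4
python3 - <<'E'
import cv2
im=cv2.imread("pics/p4_top.png");from cell import camera
s=camera("side")[:,:,::-1][20:290,200:440]
a=cv2.resize(s,(480,540));b=cv2.imread("pics/p4_wrist.png");b=cv2.resize(b,(320,200))
import numpy as np
o=np.zeros((540,800,3),np.uint8);o[:,:480]=a;o[:200,480:]=b;o[220:420,480:]=cv2.resize(im[155:260,215:385],(320,200));cv2.imwrite("pics/c4.png",o)
E
```

```text
t 19.45 unit pos [-78.3   4.   39.5] rel yaw -0.001 rot [ 3.141 -0.     1.387] F [-1.4 -0.   0.3] gap 93.9 j6 0.15
wrist 8421 [-12.4  -1.8] [140.  115.3] 89.95 [[-70.19999694824219, -71.69999694824219], [45.20000076293945, -71.80000305175781], [45.29999923706055, 68.19999694824219], [-70.0, 68.30000305175781]]
top 106 [30.7  0.7] [ 80.1 135.1] 1.03 [[-10.5, 67.5], [-8.100000381469727, -67.5999984741211], [72.0, -66.0999984741211], [69.5999984741211, 69.0]]
```

View pics/c4.png

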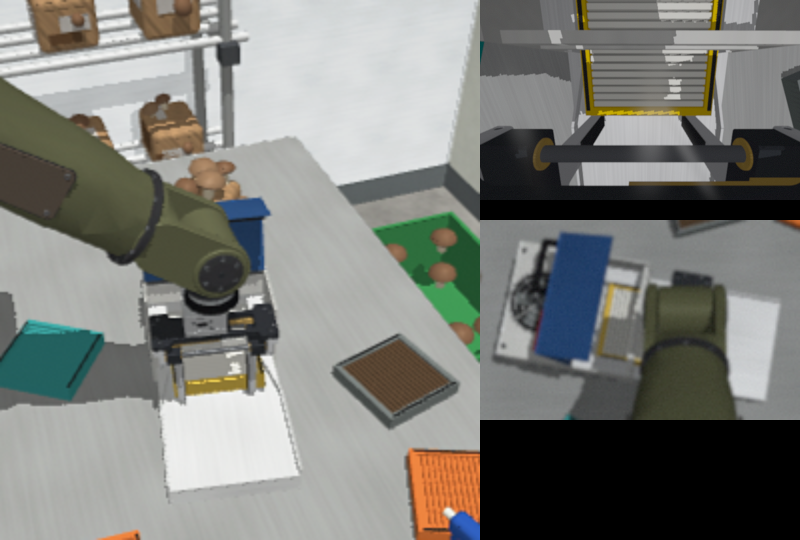

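The view confirms the filter is half in the slot, the cover is open and everything is clear. The wrist would pass close under the open cover if I kept this pose. For the last part I'll turn the tool a quarter turn and push with the outer finger's back.

Request:
arm_command(targets=[{"hand": 1,"x": -0.02,"y": 0,"z": 0,"yaw": 0},{"hand": 1,"x": -0.025,"y": 0.0025,"z": -0.01,"yaw": 0},{"hand": 1,"x": -0.025,"y": 0.003,"z": -0.02,"yaw": 0},{"hand": 1,"x": 0,"y": 0,"z": 0,"yaw": 0.149},{"hand": 1,"x": 0,"y": 0,"z": 0,"yaw": 0.149},{"hand": 1,"x": 0,"y": 0,"z": 0,"yaw": 0.149},{"hand": 1,"x": 0,"y": 0,"z": 0,"yaw": 0.149},{"hand": 1,"x": 0,"y": 0,"z": 0,"yaw": 0.149},{"hand": 1,"x": 0,"y": 0,"z": 0,"yaw": 0.149},{"hand": 1,"x": 0,"y": 0,"z": 0,"yaw": 0.149}])

```text
clock: 20.6
eef_pos: [508.6, -49.2, 69.5]
eef_rot: [3.142, -0.0, 0.337]
wrist_force: [0.6, 1.3, -0.4]
finger_gap: 94.0
finger_force: 0.0
```

Request:
arm_command(targets=[{"hand": 1,"x": 0,"y": 0,"z": 0,"yaw": 0.149},{"hand": 1,"x": 0,"y": 0,"z": 0,"yaw": 0.149},{"hand": 1,"x": 0,"y": 0,"z": 0,"yaw": 0.149},{"hand": 1,"x": 0,"y": 0,"z": 0,"yaw": 0.08},{"hand": 1,"x": 0,"y": 0,"z": 0,"yaw": 0},{"hand": 1,"x": 0,"y": 0,"z": 0,"yaw": 0}])

```text
clock: 21.2
eef_pos: [508.6, -49.1, 69.5]
eef_rot: [3.142, -0.0, -0.181]
wrist_force: [-0.2, 0.3, -0.1]
finger_gap: 93.6
finger_force: 0.0
```

```bash
python3 go.py -142,-1.5,39 -66,-1.5,39
```

```text
t 21.2 unit pos [-149.1   -1.5   69.5] rel yaw -1.569 rot [ 3.142 -0.    -0.181] F [-0.2  0.3 -0.1] gap 93.6 j6 1.58
-142,-1.5,39 tool shift m [ 0.     -0.0071  0.0305]
-66,-1.5,39 tool shift m [ 0.0002 -0.0831  0.0305]
```

Request:
arm_command(targets=[{"hand": 1,"x": 0,"y": 0,"z": 0.015,"yaw": 0},{"hand": 1,"x": 0,"y": 0,"z": 0.015,"yaw": 0},{"hand": 1,"x": 0,"y": -0.008,"z": 0,"yaw": 0},{"hand": 1,"x": 0,"y": -0.008,"z": 0,"yaw": 0},{"hand": 1,"x": 0,"y": -0.008,"z": 0,"yaw": 0},{"hand": 1,"x": 0,"y": -0.008,"z": 0,"yaw": 0},{"hand": 1,"x": 0,"y": -0.008,"z": 0,"yaw": 0},{"hand": 1,"x": 0,"y": -0.008,"z": 0,"yaw": 0},{"hand": 1,"x": 0,"y": -0.008,"z": 0,"yaw": 0},{"hand": 1,"x": 0,"y": 0,"z": 0,"yaw": 0}])

```text
clock: 22.2
eef_pos: [518.9, 7.1, 39.4]
eef_rot: [-3.141, 0.0, -0.182]
wrist_force: [1.1, 0.0, 0.0]
finger_gap: 94.0
finger_force: 0.0
```

Request:
arm_command(targets=[{"hand": 1,"x": 0,"y": -0.005,"z": 0,"yaw": 0},{"hand": 1,"x": 0,"y": -0.005,"z": 0,"yaw": 0},{"hand": 1,"x": 0,"y": -0.005,"z": 0,"yaw": 0},{"hand": 1,"x": 0,"y": 0,"z": 0,"yaw": 0}])

```text
clock: 22.6
eef_pos: [521.6, 21.4, 39.4]
eef_rot: [-3.141, 0.0, -0.183]
wrist_force: [-0.3, 0.2, 0.2]
finger_gap: 94.0
finger_force: 0.0
```

```bash
python3 go.py; python3 meas.py p5
```

```text
t 22.6 unit pos [-77.4  -1.4  39.4] rel yaw -1.571 rot [-3.141  0.    -0.183] F [-0.3  0.2  0.2] gap 94.0 j6 1.72
wrist 3898 [-10.8 -47.7] [50.8 76.3] 33.78 [[-53.20000076293945, -30.100000381469727], [-10.699999809265137, -93.5], [31.5, -65.30000305175781], [-10.899999618530273, -1.899999976158142]]
top 20 [33.9  2.1] [ 51.9 142.8] 10.32 [[-4.400000095367432, 67.5999984741211], [21.200000762939453, -72.80000305175781], [72.30000305175781, -63.5], [46.70000076293945, 76.9000015258789]]
```

Request:
arm_command(targets=[{"hand": 1,"x": 0,"y": -0.004,"z": 0,"yaw": 0},{"hand": 1,"x": 0,"y": -0.003,"z": 0,"yaw": 0},{"hand": 1,"x": 0,"y": -0.003,"z": 0,"yaw": 0},{"hand": 1,"x": 0,"y": 0,"z": 0,"yaw": 0}])

```text
clock: 23.1
eef_pos: [523.4, 31.0, 39.4]
eef_rot: [-3.142, 0.0, -0.183]
wrist_force: [0.4, 1.1, 0.7]
finger_gap: 94.2
finger_force: 0.0
```

Request:
arm_command(targets=[{"hand": 1,"x": 0,"y": -0.001,"z": 0,"yaw": 0},{"hand": 1,"x": 0,"y": -0.001,"z": 0,"yaw": 0},{"hand": 1,"x": 0,"y": 0,"z": 0,"yaw": 0}])

```text
clock: 23.4
eef_pos: [523.8, 32.7, 39.5]
eef_rot: [-3.142, -0.0, -0.183]
wrist_force: [-0.1, -0.1, 0.9]
finger_gap: 94.4
finger_force: 0.1
```

```bash
python3 go.py
```

```text
t 23.4 unit pos [-65.9  -1.5  39.5] rel yaw -1.571 rot [-3.142 -0.    -0.183] F [-0.1 -0.1  0.9] gap 94.4 j6 1.75
```

Request:
arm_command(targets=[{"hand": 1,"x": 0,"y": -0.001,"z": 0,"yaw": 0},{"hand": 1,"x": 0,"y": -0.001,"z": 0,"yaw": 0},{"hand": 1,"x": 0,"y": 0,"z": 0,"yaw": 0}])

```text
clock: 23.7
eef_pos: [524.2, 34.7, 39.5]
eef_rot: [3.142, -0.0, -0.183]
wrist_force: [-0.6, -0.5, 0.0]
finger_gap: 93.8
finger_force: 0.3
```

Request:
arm_command(targets=[{"hand": 1,"x": 0,"y": -0.001,"z": 0,"yaw": 0},{"hand": 1,"x": 0,"y": 0,"z": 0,"yaw": 0}])

```text
clock: 23.9
eef_pos: [524.0, 34.9, 39.5]
eef_rot: [3.14, 0.001, -0.183]
wrist_force: [-4.3, -7.3, 3.4]
finger_gap: 93.9
finger_force: 4.1
```

Request:
arm_command(targets=[{"hand": 1,"x": 0,"y": -0.001,"z": 0,"yaw": 0},{"hand": 1,"x": 0,"y": 0,"z": 0,"yaw": 0}])

```text
clock: 24.1
eef_pos: [524.0, 35.1, 39.5]
eef_rot: [3.139, 0.001, -0.183]
wrist_force: [-5.7, -15.4, 5.3]
finger_gap: 93.6
finger_force: 7.9
```

```bash
python3 go.py
```

```text
t 24.1 unit pos [-63.6  -1.3  39.5] rel yaw -1.571 rot [ 3.139e+00  1.000e-03 -1.830e-01] F [ -5.7 -15.4   5.3] gap 93.6 j6 1.75
```

The force rises sharply at x ≈ -63.6, which is where the stop should be. I'll back away and check.

Request:
arm_command(targets=[{"hand": 1,"x": 0,"y": 0.004,"z": 0,"yaw": 0},{"hand": 1,"x": 0,"y": 0.02,"z": 0,"yaw": 0},{"hand": 1,"x": 0,"y": 0.04,"z": 0,"yaw": 0},{"hand": 1,"x": 0,"y": 0.04,"z": -0.02,"yaw": 0},{"hand": 1,"x": 0,"y": 0.04,"z": -0.03,"yaw": 0},{"hand": 1,"x": 0,"y": 0.04,"z": -0.04,"yaw": 0},{"hand": 1,"x": 0,"y": 0.03,"z": -0.04,"yaw": 0},{"hand": 1,"x": 0,"y": 0,"z": -0.04,"yaw": 0},{"hand": 1,"x": 0,"y": 0,"z": 0,"yaw": 0},{"hand": 1,"x": 0,"y": 0,"z": 0,"yaw": 0}])

```text
clock: 25.1
eef_pos: [486.5, -169.2, 205.0]
eef_rot: [3.142, -0.001, -0.183]
wrist_force: [-0.0, -0.6, -0.3]
finger_gap: 94.0
finger_force: 0.0
```

```bash
python3 go.py; python3 meas.py p6
python3 - <<'E'
import cv2,numpy as np
from cell import camera
s=camera("side")[:,:,::-1][110:280,240:370];a=cv2.resize(s,(413,540),interpolation=cv2.INTER_CUBIC)
o=np.zeros((540,800,3),np.uint8);o[:,:413]=a
o[:240,415:]=cv2.resize(cv2.imread("pics/p6_wrist.png"),(385,240));o[250:490,415:]=cv2.resize(cv2.imread("pics/p6_top.png")[155:260,215:385],(385,240));cv2.imwrite("pics/c6.png",o)
E
```

```text
t 25.1 unit pos [-271.3   -1.5  205. ] rel yaw -1.571 rot [ 3.142e+00 -1.000e-03 -1.830e-01] F [-0.  -0.6 -0.3] gap 94.0 j6 1.35
wrist 63 [-22.2  46.5] [28.6  3.3] 80.38 [[-26.200000762939453, 32.599998474121094], [-23.0, 32.099998474121094], [-18.200000762939453, 60.29999923706055], [-21.5, 60.900001525878906]]
top 79 [  8.1 -17.5] [ 68.4 153.3] 30.31 [[-60.099998474121094, 31.299999237060547], [17.200000762939453, -101.0], [76.30000305175781, -66.4000015258789], [-1.0, 65.9000015258789]]
```

View pics/c6.png

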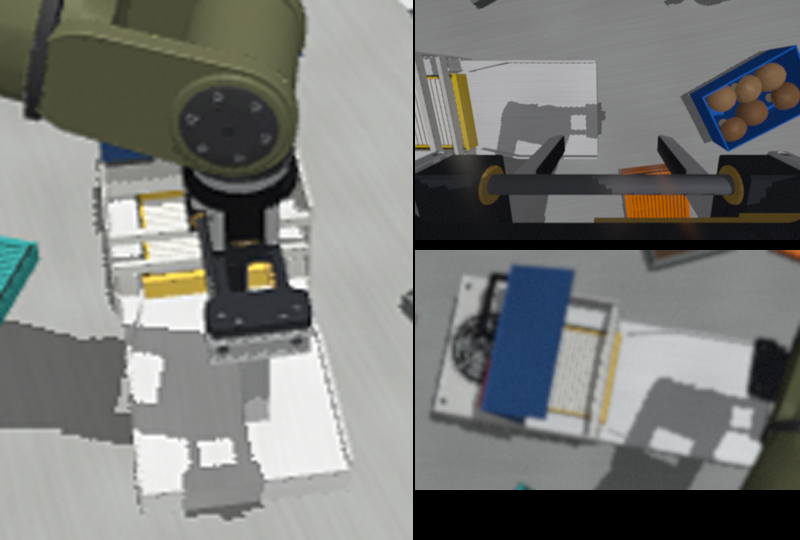

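The filter looks inside the slot, with its rear frame showing just before the lintel (wrist inset (455–478, 72–150)). I'll measure the rear edge precisely against the mouth.

Run:
```python
from h import *
q=(534.3,97.8,1.388);cc,n=np.cos(q[2]),np.sin(q[2]);U=np.array([[cc,-n,0],[n,cc,0],[0,0,1]])
for name,box in(("wrist",(0,100,130,270)),("top",(270,180,300,240))):
    c=get_calibration(name);im=cv2.imread(f"pics/p6_{name}.png")[:,:,::-1].copy()
    m=mask(im,[16,100,50],[36,255,255],box);pts=cv2.findNonZero(m)[:,0]
    for z in(54,30):
        rows=[]
        for v in sorted(set(pts[:,1]))[::12 if name=="wrist" else 3]:
            u=pts[pts[:,1]==v][:,0].max()+.5
            w=((plane(c,[(u,v)],z)[0]-[q[0],q[1],0])@U);rows.append((int(u),int(v),*w[:2].round(1)))
        print(name,z,[tuple(float(x) for x in r) for r in rows])
```

```text
wrist 54 [(65.0, 122.0, -5.9, -70.8), (85.0, 134.0, -24.2, -58.7), (87.0, 146.0, -24.1, -46.5), (89.0, 158.0, -23.9, -34.0), (91.0, 170.0, -23.8, -21.4), (93.0, 182.0, -23.6, -8.4), (95.0, 194.0, -23.5, 4.7), (98.0, 206.0, -24.4, 18.1), (100.0, 218.0, -24.2, 31.8), (102.0, 230.0, -24.1, 45.7), (102.0, 242.0, -21.7, 59.9)]
wrist 30 [(65.0, 122.0, 13.5, -71.0), (85.0, 134.0, -6.1, -58.1), (87.0, 146.0, -5.9, -44.9), (89.0, 158.0, -5.8, -31.6), (91.0, 170.0, -5.6, -17.9), (93.0, 182.0, -5.4, -4.1), (95.0, 194.0, -5.3, 10.0), (98.0, 206.0, -6.3, 24.4), (100.0, 218.0, -6.1, 39.1), (102.0, 230.0, -5.9, 54.0), (102.0, 242.0, -3.4, 69.3)]
top 54 [(283.0, 188.0, 71.2, -67.3), (298.0, 191.0, 18.1, -65.6), (299.0, 219.0, -2.7, 29.8), (299.0, 222.0, -4.5, 39.9), (299.0, 225.0, -6.3, 50.0), (298.0, 228.0, -4.8, 60.6)]
top 30 [(283.0, 188.0, 74.5, -72.1), (298.0, 191.0, 20.4, -70.4), (299.0, 219.0, -0.8, 26.8), (299.0, 222.0, -2.7, 37.1), (299.0, 225.0, -4.6, 47.4), (298.0, 228.0, -3.0, 58.3)]
```

The lower rear edge is at x ≈ -5.8 all the way across, where -6 means home, and it is square. The cover is open, the knob turned and the arm clear, so I'll hand in.

```bash
python3 -c "
from cell import manip
print(manip.sign_off())"
```

```text
the job is handed in; nothing more can be done
None
```

I handed the job in at about 25 s of the 72 s allowed, but no verdict came back: the knob is turned to released, the cover stands open, the clean yellow filter is home against the stop (rear edge measured about 6 mm proud), and I saw no sign that the four protected items had moved.

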